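# Clamp a limestone slab on the rubbing board and rub its face

## Robot

A 6-joint arm with a two-finger parallel gripper is mounted at the origin on the work surface. World frame = base frame: x ahead of the robot, y to its left, z up, the work surface at z = 0. Lengths are in m, angles in rad, forces in N, time in s.
With the tool pointing down it reaches from about 0.35 to 0.975 m from the base axis. Payload 7.1 kg.
Tool frame: the origin (TCP) lies midway between the tips of the shut fingers; the grasp point (between the pads) lies 19 mm behind it; z points along the fingers, x is the direction in which the jaws open and shut, and the axes are right-handed (so a half turn about z gives the same grasp; the last joint's range is limited). The gripper opens to 88 mm and grips with 3 to 60 N. Pads are 20 mm wide; open, the fingers measure 115 mm over their backs; the gripper's body (75 mm by 178 mm) begins 61 mm behind the grasp point.
Start: joints at [1.248, 0.423, 1.63, -0, 1.089, -0.019], TCP at [0.187, 0.596, 0.223] pointing down, gripper open.
Joint ranges: [-3, 3], [-0.9, 2.11], [0.09, 2.58], [-1.31, 4.45], [0.11, 2.69], [-2.54, 2.54]. Speed limits (rad/s): [2.39, 2.39, 3.01, 3.14, 3.14, 3.14].

## Interface

Orientations are given as a rotation vector (axis times angle).
In Python, from station import arm gives the robot as it stands. The module is installed in compiled form; this text tells all that it offers.
- The arm moves only by the tool arm_command, never from a script. Its argument "moves" is a list that holds one entry, the list of rows, each a list of 7 numbers: the shift along the tool's x, y, z in units of 40 mm (1.0 is 40 mm), then the turn, a rotation vector about the tool's x, y, z in units of 8 degrees (1.0 is 8 degrees), then the finger opening in mm, from 0 to 87.8. In form: [[[dx, dy, dz, rx, ry, rz, jaw], ...]]. A call has exactly 8 rows; each row is the pose to reach, as a shift and turn from the pose commanded when the call began, along the tool's axes at that moment; what a row does not reach only later rows make up. A row lasts 1/8 s, in which the tool goes at most 62.5 mm and 10.7 degrees, less where a joint would pass 70% of its speed; a pose out of reach is approached as far as the arm can. A call with a gripper value outside its range is refused whole. The fingers move at their own pace and stop on an object; "squeeze" is the grip in N (left out, the last holds). Time passes only in rows, so rows that repeat a pose let the fingers close, or fill a call up. It gives the time, the measured TCP pose, the force and the opening at its end, in the units of the state.
- arm.sense(): the state, without advancing time (a new reading comes with each control period).
- arm.read_camera(name): name is "scene" or "top"; returns the picture (480x640x3 uint8, red, green, blue); there is no depth.
- arm.camera_info(name): a dict with "fovy" (degrees; the focal length in pixels is half the picture's height over the tangent of half this angle, whatever the lens; pixels are square), "cx", "cy" (the principal point, pixels), "rvec" (rotation vector, rad) and "tvec" (3), from world to camera coordinates, as OpenCV has them. Camera axes: x right, y down, z forward; pixel columns grow to the right and rows downward; lengths in m; the calibration is good to about 2 mm. A picture is of the moment at which its call begins. camera_info takes no time and is no camera call.
- arm.finish_job(): hands the job in, once; it reports no verdict.
The state is a dict: "clock": time; "joint_positions": joint angles; "qd": joint speeds; "tau": joint torques, N m; "position": TCP position; "orientation": TCP orientation; "contact_force": force on the tool from outside, world axes, zero at the start; "ft_torque": the same for the moment, N m; "grip_width": opening from 0.0 (shut) to 1.0 (fully open).
Only numpy, scipy, OpenCV 4.12 (cv2) and the standard library are available. Lean on these libraries where they do the work, as an engineer would, in place of code of your own. Each camera call takes 0.05 s, during which the arm holds its last target.

## Task

Push the red handle of the toggle clamp down over centre until it locks, so that its rubber foot holds the limestone slab on the rubbing board. Then take the hand pad from its tray and rub the slab's top face with it in a straight stroke, from close to the clamp foot to the end stop, keeping a moderate, steady pressure all the way. Lay the pad back flat in its tray and let go, leaving the slab clamped against the stop and the other things on the bench where they are.

Things in the scene. Friction and masses are not known exactly. Their poses are not given: they have to be found in the camera images.
- jig: Fixed rubbing board, plywood 480 x 150 x 18 mm. Origin: centre of its underside (bench level); x along it from clamp to end stop, y across, z up. End stop strip at x = 200 to 216 mm, top z = 36 mm; low side fence at y = 56 to 70 mm, top z = 34 mm; both lower than the slab's top. The clamp swings in the y = 0 plane, all its pins parallel to y.
- clamp_handle (a joint): Angle (rad) between handle and hold-down bar of the steel toggle clamp. 0: open, handle 75 degrees up from level leaning away from the slab, bar up 50 degrees. Grows as the handle is pushed away from the slab and down; about 1.98 dead centre, where it snaps on to 2.11, locked at its stop, handle level, pointing to the board's -x. Stays where left before 1.65, then springs back; takes 2 N at the grip, up to 9 N.
- clamp_grip (a point): Middle of the handle's red grip, a round bar 19 mm thick, 81 mm long, 40 mm from its end, 107 mm from the handle's pin. In the board's frame at (-147, 0, 160) mm open, (-234, 0, 75) locked; between them on a 107 mm arc about that pin, which rises from (-119, 0, 56) to (-127, 0, 75).
- clamp_pad: Black rubber foot, 19 mm across, under the end of the clamp's bar. Origin: centre of its lower face; locked, it sits on the slab at the board's (-31, 0, 48) mm, sprung, pressing some 25 N. The locked bar lies about level over x = -131 to -15 mm, top z = 91 mm, its bolt up to z = 100 mm.
- slab: Loose sawn limestone slab 260 x 100 x 30 mm, 1.9 kg, lying on the board against the end stop. Origin: centre of its underside; x along it from clamp to stop, y across, z up, top face at z = 30 mm. In its frame the clamp foot lands at x = -100 mm; the face is free from x = -80 to 130 mm.
- rub_pad: Hand pad 90 x 56 mm, 60 high, 0.19 kg, sole down in the tray: brown abrasive sole, blue foam, black plate (top 24 mm above the sole), wooden grip on it 82 long, 30 wide, 36 high, pinched across its width. Origin: middle of the uncompressed sole; x lengthwise, y across, z up. Rub along its length, either way round. Foam gives 1 mm per 2.5 N, at most 7 mm; over 30 N harms the stone.
- rub_sole (a point): Middle of the abrasive sole (it rises with the foam when pressed).
- rub_grip (a point): Middle of the wooden grip, 45 mm above the uncompressed sole: fingers gripping here clear the backing plate by a few mm.
- tray: Shallow aluminium tray 160 x 112 mm, rim 14 mm high, floor 5 mm thick, fixed on the bench: the pad's place. Origin at the centre of its underside; x along its length, y across. It may stand in either of two places on the left.
- chip_bowl: Teal bowl of stone chips, 124 mm across, 60 mm high, heavy and fixed, in the other of the two places. Origin under its centre.
- dummy_mallet: Bystander: steel mallet standing on its head with the wooden handle up, 66 mm across, 177 mm high. Origin under its centre.
- maquette: Bystander: small brown clay figure, 74 mm across, 126 mm high. Origin under its centre.
- flat_chisel: Bystander: stone chisel lying on the bench, 189 mm long, 22 mm wide, 13 mm high. Origin at its blunt end, x towards the edge.
- claw_chisel: Bystander: stone chisel lying on the bench, 189 mm long, 16 mm wide, 13 mm high. Origin at its blunt end, x towards the edge.
- rasp: Bystander: rasp with a wooden handle lying on the bench, 296 mm long, 24 mm wide, 22 mm high. Origin near its middle, x away from the handle.
- offcut: Bystander: limestone offcut 85 x 60 x 55 mm. Origin under its centre.
- dust_brush: Bystander: dusting brush lying on the bench, about 200 mm long, 42 mm wide, 20 mm high. Origin near its middle.
Mind the look-alikes: they are no part of the job. What is shaped like the rub_pad but pink or turquoise is not meant.

How it is judged:
On the way, in this order (a step that is already met when the one before it is completed fails the run):
1. the clamp handle is past dead centre at its stop and the rubber foot presses on the slab (value of joint clamp_handle above 2.07 rad and contact force between clamp_pad and slab above 12 N), for 0.3 s.
2. the pad rests with pressure on the slab's face close to the clamp foot (contact force between rub_pad and slab above 3 N and y of rub_sole in the frame of slab between -0.035 and 0.035 m and value of joint clamp_handle above 2.07 rad and x of rub_sole in the frame of slab below -0.01 m).
3. still pressed, the pad has moved on past the first third (contact force between rub_pad and slab above 3 N and y of rub_sole in the frame of slab between -0.035 and 0.035 m and value of joint clamp_handle above 2.07 rad and x of rub_sole in the frame of slab between 0 and 0.02 m).
4. still pressed, the pad passes the middle of the stroke (contact force between rub_pad and slab above 3 N and y of rub_sole in the frame of slab between -0.035 and 0.035 m and value of joint clamp_handle above 2.07 rad and x of rub_sole in the frame of slab between 0.0225 and 0.0425 m).
5. still pressed, the pad passes the last third (contact force between rub_pad and slab above 3 N and y of rub_sole in the frame of slab between -0.035 and 0.035 m and value of joint clamp_handle above 2.07 rad and x of rub_sole in the frame of slab between 0.045 and 0.065 m).
6. still pressed, the pad reaches the end by the stop (contact force between rub_pad and slab above 3 N and y of rub_sole in the frame of slab between -0.035 and 0.035 m and value of joint clamp_handle above 2.07 rad and x of rub_sole in the frame of slab above 0.07 m).
At the end, for the whole second after the job is handed in: The clamp handle is at its stop past dead centre (joint over 2.07 rad), its foot pressing the slab with over 12 N; the slab lies within 5 mm of its place against the stop, 7 mm sideways; the pad lies flat in its tray (tilt under 0.1 rad), released and at rest (all of step 1 and x of slab in the frame of jig between 0.064 and 0.074 m and y of slab in the frame of jig between -0.004 and 0.01 m and x of rub_pad in the frame of tray between -0.045 and 0.045 m and y of rub_pad in the frame of tray between -0.035 and 0.035 m and height (world z) of rub_pad below 0.01 m and angle between rub_pad's own z axis and vertical below 0.1 rad and linear speed of rub_pad below 0.02 m/s); the robot touches nothing.
It fails at once if the slab is pressed with the pad harder than 30 N (contact force between rub_pad and slab above 30 N).
It fails at once if the slab is shoved about (moved more than 10 mm) (distance of slab from where it was at the start of the episode above 0.01 m).
It fails at once if a bystander is moved more than 30 mm (distance of any of dummy_mallet, maquette, flat_chisel, claw_chisel, rasp, offcut, dust_brush from where it was at the start of the episode above 0.03 m).
It also fails if it takes over 69 s, if anything falls off the work surface, if the arm or the gripper's body presses on something with over 40 N, if the wrist force passes 120 N, or if a joint passes its speed limit or range.

## Working session

There is one attempt and no reset: what is moved stays moved. The work goes in short steps, Python scripts to look and compute and a tool call to move; the robot and the scene stay as the last step left them, time stands still between calls to the robot, and variables do not carry over. Pictures are saved under pics/ and viewed, and the job is handed in when it is done.

Besides the shell and the picture viewer there is one more tool, called after ">>>" by a JSON object that holds its "method" and its "body", one argument or row to a line. arm_command: Moves the arm, as the interface text tells. Its arguments: {"type":"object","properties":{"moves":{"type":"array"},"squeeze":{"type":"number"}},"required":["moves"]}

```bash
mkdir -p pics
python3 - <<'E'
from station import arm
import cv2
s=arm.sense();print({k:(v if not hasattr(v,'round') else v.round(4)) if not isinstance(v,list) else [round(x,4) for x in v] for k,v in s.items()})
for n in("scene","top"):
    cv2.imwrite(f"pics/{n}0.png",arm.read_camera(n)[...,::-1]);print(n,arm.camera_info(n))
E
```

```text
{'clock': 0.0, 'joint_positions': array([ 1.248 ,  0.4239,  1.6307,  0.    ,  1.0886, -0.019 ]), 'qd': array([ 0.0001, -0.001 , -0.    ,  0.0004,  0.0013, -0.0001]), 'tau': array([-1.80000e-03, -5.44650e+01, -2.73659e+01,  6.43000e-02,
        2.30000e-02, -1.00000e-04]), 'position': array([0.1867, 0.5959, 0.2219]), 'orientation': array([ 2.5313e+00,  1.8592e+00, -2.0000e-03]), 'contact_force': array([ 0.162 ,  0.1483, -0.3589]), 'ft_torque': array([0.0149, 0.0055, 0.0214]), 'grip_width': 1.000000040371425}
scene {'fovy': 52.674397977692685, 'cx': 319.3864298519961, 'cy': 237.60305938013366, 'rvec': array([ 2.13107907,  0.52456617, -0.29427137]), 'tvec': array([-0.47150026, -0.00332818,  1.50652273])}
top {'fovy': 44.308231131608444, 'cx': 323.94941644066876, 'cy': 239.41246513493647, 'rvec': array([ 2.13662005, -2.16167403,  0.15233221]), 'tvec': array([0.05009744, 0.52577539, 1.46563247])}
```

View pics/scene0.png

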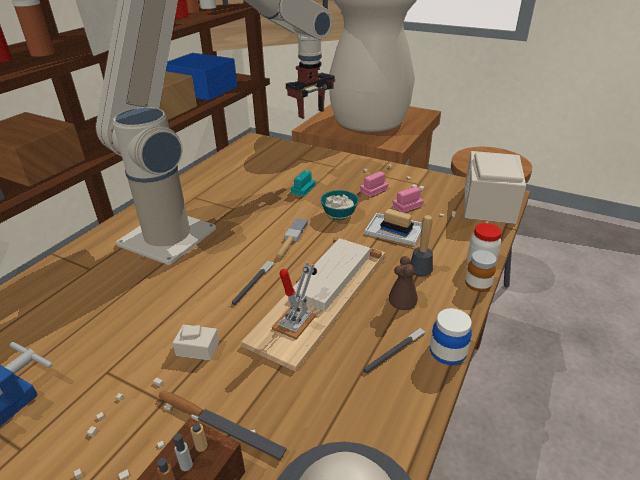

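View pics/top0.png

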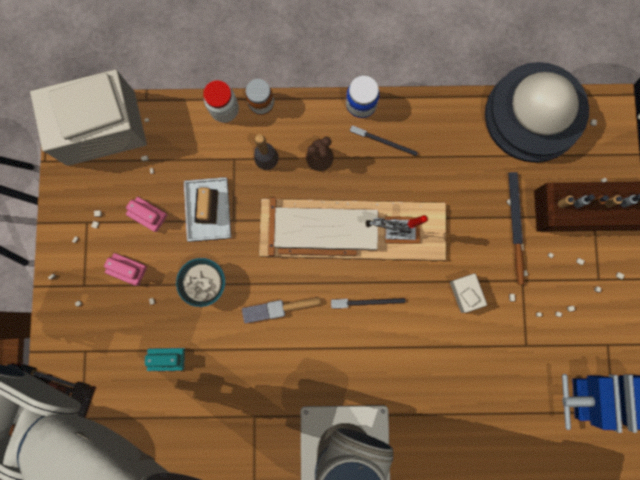

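The top view shows the board at (260–447, 199–262) px, with its end stop on the left and the red grip near (415,222). The tray is at (208,210) px with the wooden-gripped pad at (205,205). The bowl is at (201,284). Next I'll zoom in and measure.

```bash
cat > h.py <<'E'
import numpy as np,cv2
from scipy.spatial.transform import Rotation as R
from station import arm
def cam(n):
    c=arm.camera_info(n);f=240/np.tan(np.radians(c['fovy']/2))
    return f,c['cx'],c['cy'],R.from_rotvec(c['rvec']).as_matrix(),np.array(c['tvec'])
def proj(n,P):
    f,cx,cy,M,t=cam(n);q=np.atleast_2d(P)@M.T+t
    return np.c_[f*q[:,0]/q[:,2]+cx,f*q[:,1]/q[:,2]+cy]
def unp(n,u,v,z):
    f,cx,cy,M,t=cam(n);d=M.T@np.array([(u-cx)/f,(v-cy)/f,1]);o=-M.T@t
    return o+d*(z-o[2])/d[2]
def ray(n,u,v):
    f,cx,cy,M,t=cam(n);d=M.T@np.array([(u-cx)/f,(v-cy)/f,1]);return -M.T@t,d/np.linalg.norm(d)
E
python3 - <<'E'
import cv2
a=cv2.imread("pics/top0.png");b=cv2.imread("pics/scene0.png")
cv2.imwrite("pics/c1.png",cv2.resize(a[185:275,250:455],None,fx=3.9,fy=3.9,interpolation=cv2.INTER_CUBIC))
cv2.imwrite("pics/c2.png",cv2.resize(a[165:255,170:245],None,fx=6,fy=6,interpolation=cv2.INTER_CUBIC))
cv2.imwrite("pics/c3.png",cv2.resize(b[190:370,235:435],None,fx=3.3,fy=3.3,interpolation=cv2.INTER_CUBIC))
E
```

```text
(no output)
```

View pics/c1.png

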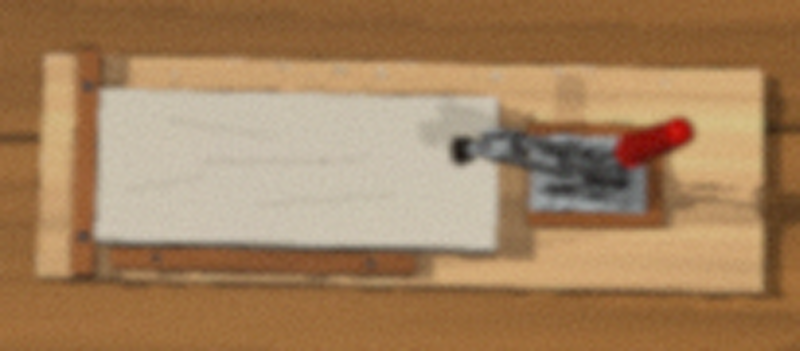

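View pics/c2.png

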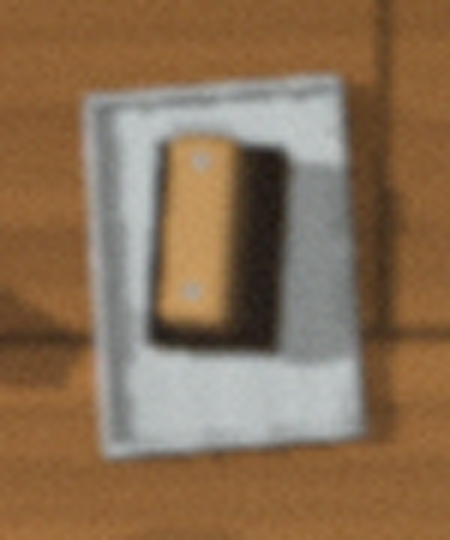

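View pics/c3.png

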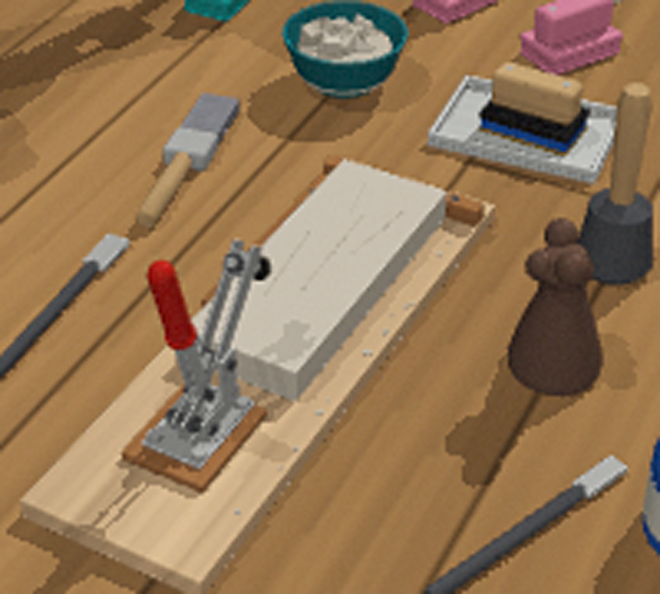

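```bash
cat > fit.py <<'E'
from h import *
from scipy.optimize import least_squares
def fit(name,pts,loc,x0):
    def P(p):
        c,s=np.cos(p[2]),np.sin(p[2]);return np.c_[loc[:,0]*c-loc[:,1]*s+p[0],loc[:,0]*s+loc[:,1]*c+p[1],loc[:,2]]
    r=least_squares(lambda p:(proj(name,P(p))-pts).ravel(),x0);print(r.x,np.degrees(r.x[2]),'rms px',np.sqrt(np.mean(r.fun**2)));return r.x
def rect(l,w,z):return np.array([[l/2,-w/2,z],[-l/2,-w/2,z],[-l/2,w/2,z],[l/2,w/2,z]])
b=np.array([[45,54],[764,69],[765,293],[37,275]])/3.9+[250,185]
s=np.array([[98,89],[498,99],[497,250],[93,241]])/3.9+[250,185]
off=np.array([0.5,0.5])*0
j=fit('top',b,rect(.48,.15,.018),[.6,0,1.57])
sl=fit('top',s,rect(.26,.1,.048),[.6,0,1.57])
loc=np.r_[rect(.48,.15,.018),rect(.26,.1,.048)+[.069,.003,0]]
j=fit('top',np.r_[b,s],loc,[.6,0,1.57])
t=np.array([[83,97],[340,75],[367,435],[105,460]])/6+[170,165]
# left image = +y ; tray long axis along world x
tl=np.array([[.08,.056,.014],[.08,-.056,.014],[-.08,-.056,.014],[-.08,.056,.014]])
tr=fit('top',t,tl,[.6,.4,0])
g=np.array([[170,140],[240,137],[228,330],[157,322]])/6+[170,165]
gl=np.array([[.041,.015,.065],[.041,-.015,.065],[-.041,-.015,.065],[-.041,.015,.065]])
gp=fit('top',g,gl,[.6,.4,0])
E
python3 fit.py
python3 - <<'E'
from h import *
for n,u,v in(('top',202+0.2,188+.8),('top',0,0)):
    pass
E
```

```text
[ 0.55508062 -0.0321639   1.53610489] 88.01232732502827 rms px 0.1420425472126886
[0.5528175  0.03841853 1.53575794] 87.9924485140383 rms px 0.23078770283462055
[ 0.55425278 -0.03138773  1.53666636] 88.04449705849771 rms px 0.3611994567179334
[0.61253749 0.34712076 0.08178437] 4.685899425152371 rms px 0.1640720368566757
[ 0.61702129  0.3477064  -0.04791255] -2.7451871602646167 rms px 0.3973595007859232
```

```bash
cat > ov.py <<'E'
from fit import *
p=np.array([[155,143],[287,150],[277,352],[149,347]])/6+[170,165]
pl=np.array([[.045,.028,.029],[.045,-.028,.029],[-.045,-.028,.029],[-.045,.028,.029]])
pp=fit('top',p,pl,[.6,.4,0])
def T(l,q):
    c,s=np.cos(q[2]),np.sin(q[2]);return np.c_[l[:,0]*c-l[:,1]*s+q[0],l[:,0]*s+l[:,1]*c+q[1],l[:,2]]
J=[.5548,-.0320,1.5363]
if __name__=='__main__':
  for n in('scene','top'):
    a=cv2.resize(cv2.imread(f'pics/{n}0.png'),None,fx=4,fy=4,interpolation=cv2.INTER_CUBIC)
    for l,q in((rect(.48,.15,.018),J),(rect(.26,.1,.048)+[.069,.003,0],J),(tl,tr),(gl,gp),(pl,pp)):
        cv2.polylines(a,[np.int32(proj(n,T(l,q))*4+2)],True,(0,255,0),1)
    c=proj(n,T(np.array([[-.147,0,.160],[-.119,0,.056]]),J))*4+2
    cv2.line(a,*[tuple(int(v) for v in x) for x in c],(255,255,0),1)
    if n=='scene': cv2.imwrite('pics/o1.png',a[190*4:370*4,240*4:440*4][:600,:800]);cv2.imwrite('pics/o3.png',a[250*4:370*4,240*4:400*4])
    else: cv2.imwrite('pics/o2.png',a[160*4:280*4,170*4:370*4])
E
python3 ov.py
```

```text
[ 0.55508062 -0.0321639   1.53610489] 88.01232732502827 rms px 0.1420425472126886
[0.5528175  0.03841853 1.53575794] 87.9924485140383 rms px 0.23078770283462055
[ 0.55425278 -0.03138773  1.53666636] 88.04449705849771 rms px 0.3611994567179334
[0.61253749 0.34712076 0.08178437] 4.685899425152371 rms px 0.1640720368566757
[ 0.61702129  0.3477064  -0.04791255] -2.7451871602646167 rms px 0.3973595007859232
[ 0.61746319  0.34715119 -0.03209787] -1.8390725015937723 rms px 0.3157843328963552
```

View pics/o1.png

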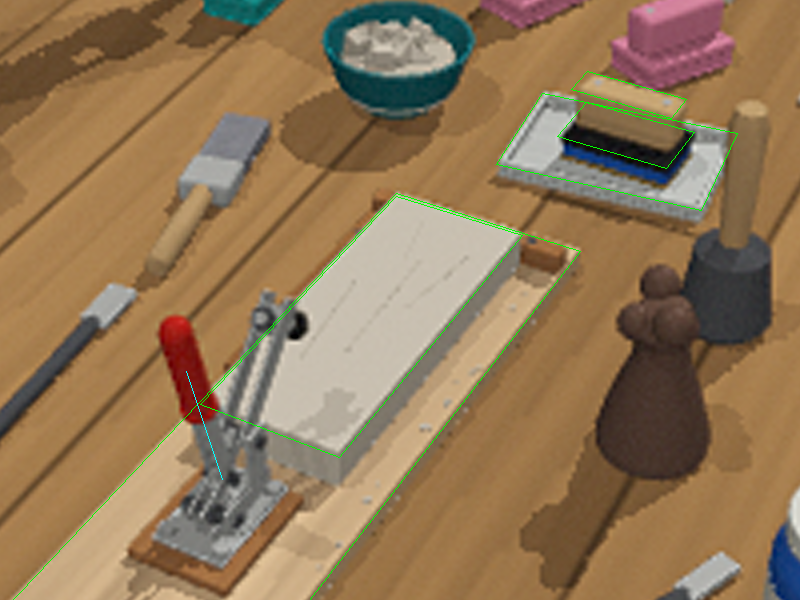

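View pics/o3.png

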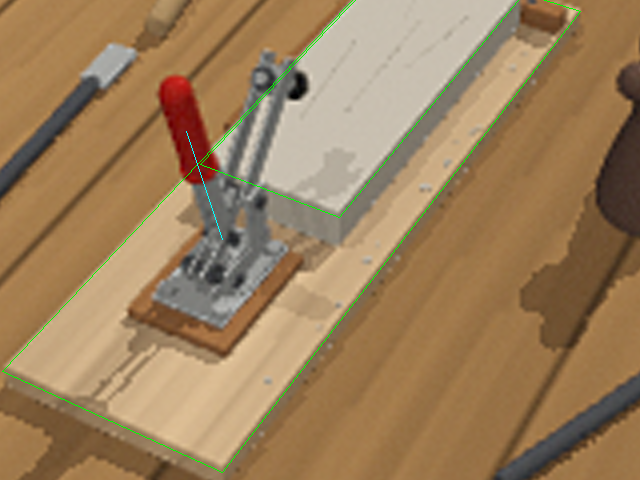

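The fitted outlines match both pictures to within about 1 px: the board is at (0.555, -0.032), yaw 88°, with the tray and pad near (0.615, 0.347). I'll write a planner that works out the shifts, then move above the red grip.

```bash
cat > plan.py <<'E'
from h import *
import json,os
J=np.array([.5548,-.0320,1.5363])
def jig(x,y,z):
    c,s=np.cos(J[2]),np.sin(J[2]);return np.array([J[0]+x*c-y*s,J[1]+x*s+y*c,z])
def rotd(yaw,tilt=None): # tool z down, tool x at yaw
    M=np.array([[np.cos(yaw),np.sin(yaw),0],[np.sin(yaw),-np.cos(yaw),0],[0,0,-1.]])
    return R.from_matrix(M)
def cur():
    s=arm.sense();return np.array(s['position']),R.from_rotvec(s['orientation'])
def load():
    if os.path.exists('cmd.json'):
        d=json.load(open('cmd.json'));return np.array(d['p']),R.from_rotvec(d['r'])
    return cur()
def plan(tg,base=None):
    """tg: list of up to 8 (p,yaw,jaw)"""
    p0,r0=base if base else load()
    rows=[]
    for p,yaw,j in tg:
        d=r0.inv().apply(np.array(p)-p0)/.04
        w=(r0.inv()*rotd(yaw)).as_rotvec()*180/np.pi/8
        rows.append([round(float(v),2)+0. for v in np.r_[d,w]]+[j])
    while len(rows)<8: rows.append(rows[-1])
    print(json.dumps([rows]))
    l=np.array(rows[-1][:6]);p=p0+r0.apply(l[:3]*.04);r=r0*R.from_rotvec(np.radians(l[3:]*8))
    json.dump({'p':list(p),'r':list(r.as_rotvec())},open('cmd.json','w'))
def rep():
    s=arm.sense();c=load()
    r=R.from_rotvec(s['orientation']).as_matrix()
    print('t',round(s['clock'],3),'pos',s['position'].round(4),'yaw',round(np.degrees(np.arctan2(r[1,0],r[0,0])),2),'zax',r[:,2].round(3),'F',s['contact_force'].round(2),'w',round(s['grip_width']*88,1),'err mm',((s['position']-c[0])*1e3).round(1),'q',s['joint_positions'].round(2))
E
python3 - <<'E'
from plan import *
g=jig(-.147,0,.141);print(g)
p0,r0=cur();y0=np.arctan2(*r0.as_matrix()[[1,0],0]);y1=J[2]-np.pi/2
e=np.array([g[0],g[1],.29])
T=lambda f:(p0+(e-p0)*f,y0+(y1-y0)*f,87)
plan([T(k/16) for k in range(1,9)])
plan([T(k/16) for k in range(9,17)])
E
```

```text
[ 0.54973005 -0.17891254  0.141     ]
[[[-0.99, 0.9, -0.1, 0.0, 0.01, 0.58, 87], [-1.97, 1.81, -0.21, 0.0, 0.01, 1.17, 87], [-2.96, 2.71, -0.31, 0.0, 0.01, 1.75, 87], [-3.94, 3.61, -0.42, 0.0, 0.01, 2.33, 87], [-4.93, 4.52, -0.52, 0.0, 0.01, 2.91, 87], [-5.91, 5.42, -0.63, 0.0, 0.01, 3.5, 87], [-6.9, 6.32, -0.73, 0.0, 0.01, 4.08, 87], [-7.89, 7.23, -0.84, 0.0, 0.01, 4.66, 87]]]
[[[-0.24, 1.31, -0.11, 0.0, 0.0, 0.58, 87], [-0.47, 2.63, -0.21, 0.0, 0.0, 1.17, 87], [-0.71, 3.94, -0.32, 0.0, 0.0, 1.75, 87], [-0.95, 5.26, -0.42, 0.0, 0.0, 2.33, 87], [-1.18, 6.57, -0.53, 0.0, 0.0, 2.91, 87], [-1.42, 7.89, -0.63, 0.0, 0.0, 3.5, 87], [-1.66, 9.21, -0.74, 0.0, 0.0, 4.08, 87], [-1.9, 10.52, -0.85, 0.0, 0.0, 4.66, 87]]]
```

>>> {"method": "arm_command", "body": {
  "moves": [
    [[-1.0,0.9,-0.1,0,0,0.6,87],[-2.0,1.8,-0.2,0,0,1.2,87],[-3.0,2.7,-0.3,0,0,1.75,87],[-4.0,3.6,-0.4,0,0,2.3,87],[-4.9,4.5,-0.5,0,0,2.9,87],[-5.9,5.4,-0.6,0,0,3.5,87],[-6.9,6.3,-0.7,0,0,4.1,87],[-7.9,7.2,-0.8,0,0,4.7,87]]
  ]
}}

```text
clock: 1.1
position: [0.3675, 0.207, 0.2548]
orientation: [2.997, 0.941, 0.0]
contact_force: [-0.1, 0.2, 1.0]
grip_width: 0.993
```

Run:
```python
from plan import *
rep()
p0,r0=cur();y0=np.arctan2(*r0.as_matrix()[[1,0],0]);y1=J[2]-np.pi/2
g=jig(-.147,0,.141);e=np.array([g[0],g[1],.29])
plan([(p0+(e-p0)*f/8,y0+(y1-y0)*f/8,87) for f in range(1,9)],(p0,r0))
```

```text
t 1.1 pos [0.3675 0.207  0.2548] yaw 34.85 zax [ 0. -0. -1.] F [-0.14  0.16  0.99] w 87.4 err mm [-182.   386.   -35.4] q [ 0.48  0.07  2.02 -0.    1.05 -0.12]
[[[-0.22, 1.32, -0.11, 0.0, 0.0, 0.58, 87], [-0.44, 2.63, -0.22, 0.0, 0.0, 1.15, 87], [-0.67, 3.95, -0.33, 0.0, 0.0, 1.73, 87], [-0.89, 5.26, -0.44, 0.0, 0.0, 2.3, 87], [-1.11, 6.58, -0.55, 0.0, 0.0, 2.88, 87], [-1.33, 7.89, -0.66, 0.0, 0.0, 3.45, 87], [-1.55, 9.21, -0.77, 0.0, 0.0, 4.03, 87], [-1.78, 10.52, -0.88, 0.0, 0.0, 4.6, 87]]]
```

>>> {"method": "arm_command", "body": {
  "moves": [
    [[-0.2,1.3,-0.1,0,0,0.6,87],[-0.45,2.6,-0.2,0,0,1.15,87],[-0.65,3.95,-0.35,0,0,1.7,87],[-0.9,5.25,-0.45,0,0,2.3,87],[-1.1,6.6,-0.55,0,0,2.9,87],[-1.35,7.9,-0.65,0,0,3.45,87],[-1.55,9.2,-0.75,0,0,4.0,87],[-1.8,10.5,-0.9,0,0,4.6,87]]
  ]
}}

```text
clock: 2.1
position: [0.5494, -0.1783, 0.2904]
orientation: [-3.141, 0.054, 0.001]
contact_force: [1.1, -0.0, 0.5]
grip_width: 0.995
```

Run:
```python
from plan import *
rep()
g=jig(-.147,0,.141);y1=J[2]-np.pi/2
plan([(g+[0,0,.149*(1-f/5)],y1,87) for f in range(1,6)],cur())
cv2.imwrite('pics/s1.png',cv2.resize(arm.read_camera('scene')[190:370,240:440,::-1],None,fx=3.3,fy=3.3))
```

```text
t 2.1 pos [ 0.5494 -0.1783  0.2904] yaw -1.97 zax [-0.001  0.    -1.   ] F [ 1.1  -0.03  0.52] w 87.5 err mm [-0.2  0.7  0.4] q [-0.33  0.28  1.67  0.    1.19 -0.3 ]
[[[0.01, 0.02, 0.75, 0.0, 0.01, 0.0, 87], [0.01, 0.02, 1.5, 0.0, 0.01, 0.0, 87], [0.01, 0.02, 2.24, 0.0, 0.01, 0.0, 87], [0.01, 0.02, 2.99, 0.0, 0.01, 0.0, 87], [0.01, 0.02, 3.73, 0.0, 0.01, 0.0, 87], [0.01, 0.02, 3.73, 0.0, 0.01, 0.0, 87], [0.01, 0.02, 3.73, 0.0, 0.01, 0.0, 87], [0.01, 0.02, 3.73, 0.0, 0.01, 0.0, 87]]]
```

View pics/s1.png

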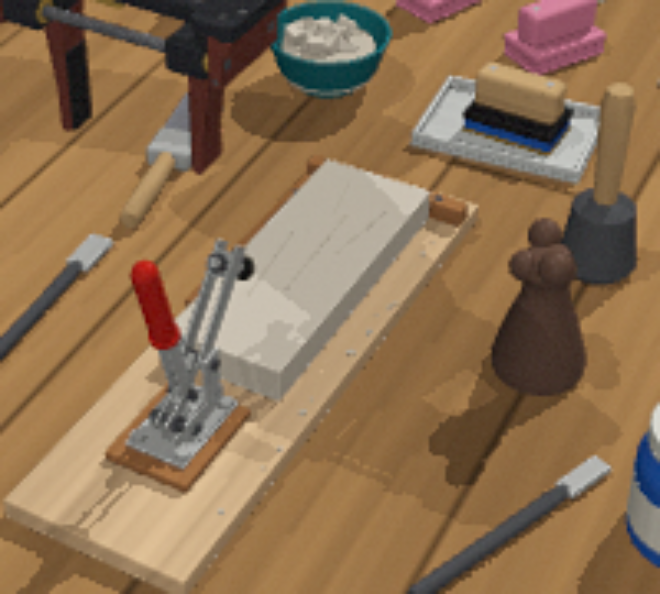

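The gripper hangs above the clamp with its fingers straddling the board's width, and the red handle stands clear below it. Descending now.

>>> {"method": "arm_command", "body": {
  "moves": [
    [[0,0,0.7,0,0,0,87],[0,0,1.4,0,0,0,87],[0,0,2.1,0,0,0,87],[0,0,2.8,0,0,0,87],[0,0,3.3,0,0,0,87],[0,0,3.7,0,0,0,87],[0,0,3.7,0,0,0,40],[0,0,3.7,0,0,0,40]]
  ],
  "squeeze": 15
}}

```text
clock: 3.15
position: [0.5495, -0.1768, 0.1433]
orientation: [3.141, -0.049, 0.001]
contact_force: [0.4, -0.4, -0.7]
grip_width: 0.801
```

Run:
```python
from plan import *
rep()
cv2.imwrite('pics/s2.png',cv2.resize(arm.read_camera('scene')[190:370,240:440,::-1],None,fx=3.3,fy=3.3))
cv2.imwrite('pics/t2.png',cv2.resize(arm.read_camera('top')[170:290,330:490,::-1],None,fx=4,fy=4))
```

```text
t 3.15 pos [ 0.5495 -0.1768  0.1433] yaw -1.8 zax [ 0.001 -0.    -1.   ] F [ 0.38 -0.39 -0.71] w 70.5 err mm [-0.1  2.3  2.1] q [-0.33  0.46  1.79  0.    0.89 -0.3 ]
```

View pics/s2.png

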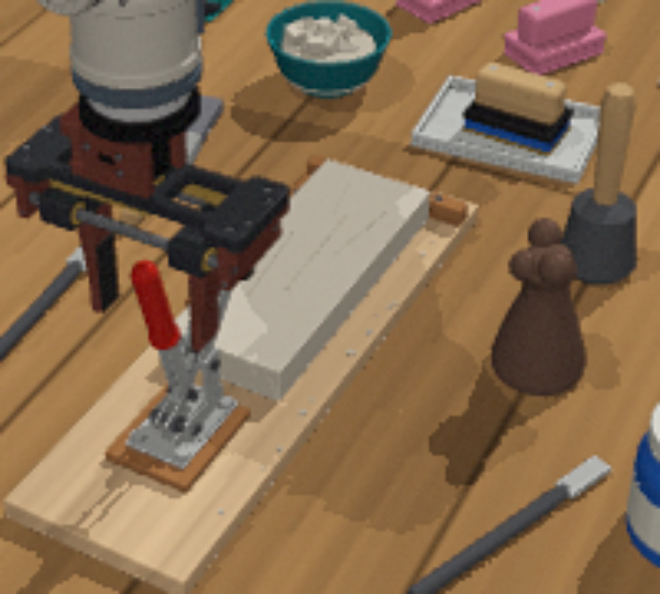

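The fingers straddle the red grip (handle at ~(155,305), tips at (105,305) and (205,345)). Closing.

>>> {"method": "arm_command", "body": {
  "moves": [
    [[0,0,0,0,0,0,10],[0,0,0,0,0,0,10],[0,0,0,0,0,0,10],[0,0,0,0,0,0,10],[0,0,0,0,0,0,10],[0,0,0,0,0,0,10],[0,0,0,0,0,0,10],[0,0,0,0,0,0,10]]
  ],
  "squeeze": 15
}}

```text
clock: 4.25
position: [0.5495, -0.1767, 0.1427]
orientation: [3.141, -0.05, 0.001]
contact_force: [3.8, 0.4, -2.0]
grip_width: 0.22
```

Run:
```python
from plan import *
rep()
# arc of the grip vs theta
A=np.array([-.102,.0745])
def grip(th):
    if th<1.98: b=.8*(1-((1.98-th)/1.98)**2)
    else: b=.8
    P1=np.array([-.119,.056])-A
    c,s=np.cos(b),np.sin(b)
    P=A+np.array([P1[0]*c+P1[1]*s,-P1[0]*s+P1[1]*c])
    phi=np.radians(105)+th-b
    return P+.107*np.array([np.cos(phi),np.sin(phi)]),P,np.degrees(phi)
for t in (0,.5,1,1.5,1.8,2,2.11): print(t,*[np.round(v,4) for v in grip(t)])
```

```text
t 4.25 pos [ 0.5495 -0.1767  0.1427] yaw -1.81 zax [ 0.001 -0.    -1.   ] F [ 3.81  0.39 -2.  ] w 19.4 err mm [-0.1  2.3  1.6] q [-0.33  0.46  1.79  0.    0.89 -0.3 ]
0 [-0.1467  0.1594] [-0.119  0.056] 105.0
0.5 [-0.1669  0.1612] [-0.1243  0.063 ] 113.421
1 [-0.1919  0.1536] [-0.1265  0.0689] 127.688
1.5 [-0.2176  0.1296] [-0.1271  0.0726] 147.8008
1.8 [-0.2293  0.1055] [-0.1271  0.0736] 162.6746
2 [-0.2335  0.0854] [-0.1271  0.0738] 173.7549
2.11 [-0.2341  0.0737] [-0.1271  0.0738] 180.0575
```

>>> {"method": "arm_command", "body": {
  "moves": [
    [[0,0.15,0,0,0,0,10],[0,0.3,-0.02,0,0,0,10],[0,0.45,-0.05,0,0,0,10],[0,0.6,-0.05,0,0,0,10],[0,0.75,0,0,0,0,10],[0,0.9,0.05,0,0,0,10],[0,1.0,0.1,0,0,0,10],[0,1.1,0.15,0,0,0,10]]
  ]
}}

```text
clock: 5.25
position: [0.548, -0.2209, 0.1372]
orientation: [3.141, -0.049, 0.001]
contact_force: [2.1, 1.1, 4.7]
grip_width: 0.213
```

Run:
```python
from plan import *
rep()
cv2.imwrite('pics/s3.png',cv2.resize(arm.read_camera('scene')[190:370,240:440,::-1],None,fx=3.3,fy=3.3))
```

```text
t 5.25 pos [ 0.548  -0.2209  0.1372] yaw -1.8 zax [ 0.001 -0.    -1.   ] F [2.1  1.06 4.67] w 18.8 err mm [ -1.6 -41.8  -4. ] q [-0.4   0.48  1.77  0.    0.89 -0.37]
```

View pics/s3.png

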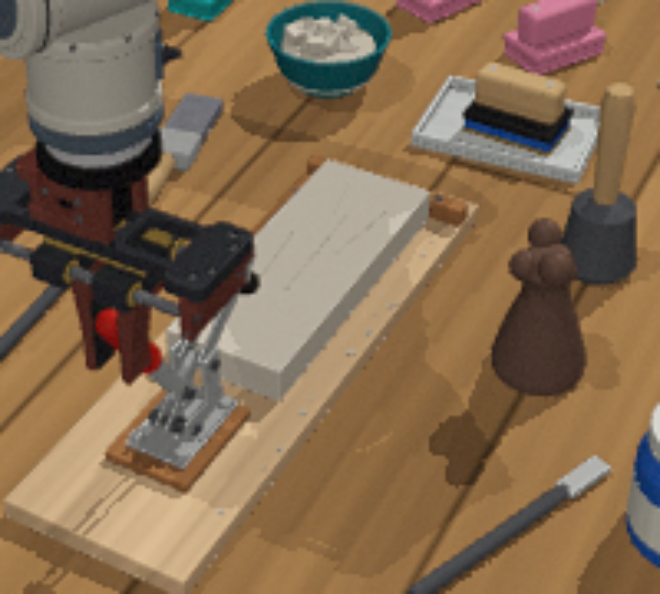

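The grip is held at (130,345) and the handle is about half way, with forces of only a few newtons. I'll carry on down the arc.

>>> {"method": "arm_command", "body": {
  "moves": [
    [[0,0.25,0.15,0,0,0,10],[0,0.47,0.4,0,0,0,10],[0,0.7,0.66,0,0,0,10],[0,0.87,0.95,0,0,0,10],[0,1.0,1.26,0,0,0,10],[0,1.07,1.5,0,0,0,10],[0,1.11,1.77,0,0,0,10],[0,1.12,2.0,0,0,0,10]]
  ]
}}

```text
clock: 6.3
position: [0.5466, -0.2685, 0.0579]
orientation: [3.137, -0.049, 0.003]
contact_force: [-4.3, -10.8, 7.7]
grip_width: 0.214
```

Run:
```python
from plan import *
rep()
cv2.imwrite('pics/s4.png',cv2.resize(arm.read_camera('scene')[190:370,240:440,::-1],None,fx=3.3,fy=3.3))
```

```text
t 6.3 pos [ 0.5466 -0.2685  0.0579] yaw -1.79 zax [ 0.002 -0.004 -1.   ] F [ -4.29 -10.76   7.71] w 18.8 err mm [ -3.  -89.5 -83.3] q [-0.47  0.62  1.75 -0.    0.76 -0.44]
```

View pics/s4.png

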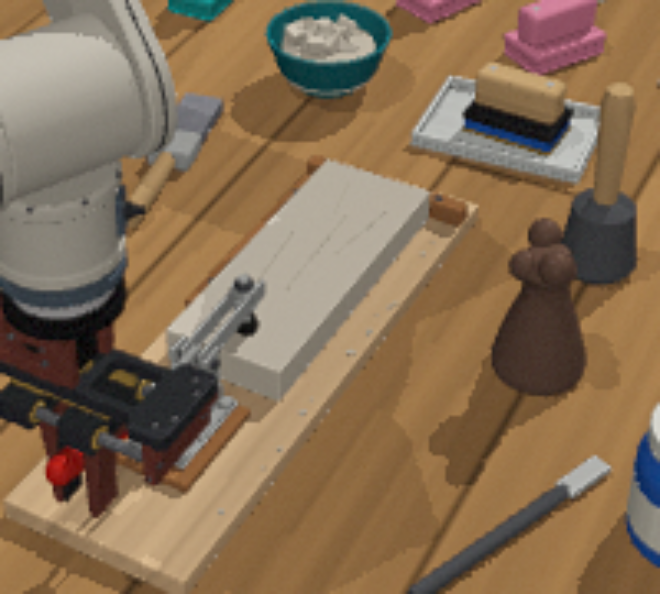

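The bar is nearly level, with the foot at (245,325) and the handle end at (65,465). I'll press a little further down.

>>> {"method": "arm_command", "body": {
  "moves": [
    [[0,0,0.05,0,0,0,10],[0,0,0.1,0,0,0,10],[0,0,0.15,0,0,0,10],[0,0,0.2,0,0,0,10],[0,0,0.2,0,0,0,10],[0,0,0.2,0,0,0,10],[0,0,0.2,0,0,0,10],[0,0,0.2,0,0,0,10]]
  ]
}}

```text
clock: 7.35
position: [0.5465, -0.2684, 0.0493]
orientation: [3.137, -0.049, 0.002]
contact_force: [-0.3, -12.3, 2.0]
grip_width: 0.212
```

Run:
```python
from plan import *
rep()
```

```text
t 7.35 pos [ 0.5465 -0.2684  0.0493] yaw -1.79 zax [ 0.001 -0.004 -1.   ] F [ -0.34 -12.28   1.97] w 18.7 err mm [ -3.1 -89.3 -91.8] q [-0.47  0.63  1.76 -0.    0.75 -0.44]
```

>>> {"method": "arm_command", "body": {
  "moves": [
    [[0,0,0.04,0,0,0,10],[0,0,0.08,0,0,0,10],[0,0,0.1,0,0,0,10],[0,0,0.12,0,0,0,10],[0,0,0.12,0,0,0,10],[0,0,0.12,0,0,0,10],[0,0,0.12,0,0,0,10],[0,0,0.12,0,0,0,10]]
  ]
}}

```text
clock: 8.35
position: [0.5465, -0.268, 0.0441]
orientation: [3.138, -0.049, 0.002]
contact_force: [1.0, -11.3, -0.6]
grip_width: 0.209
```

Run:
```python
from plan import *
rep()
cv2.imwrite('pics/s5.png',cv2.resize(arm.read_camera('scene')[230:370,235:375,::-1],None,fx=4,fy=4,interpolation=cv2.INTER_CUBIC))
```

```text
t 8.35 pos [ 0.5465 -0.268   0.0441] yaw -1.79 zax [ 0.001 -0.003 -1.   ] F [  0.97 -11.33  -0.63] w 18.4 err mm [ -3.1 -89.  -97. ] q [-0.47  0.64  1.76 -0.    0.74 -0.44]
```

View pics/s5.png

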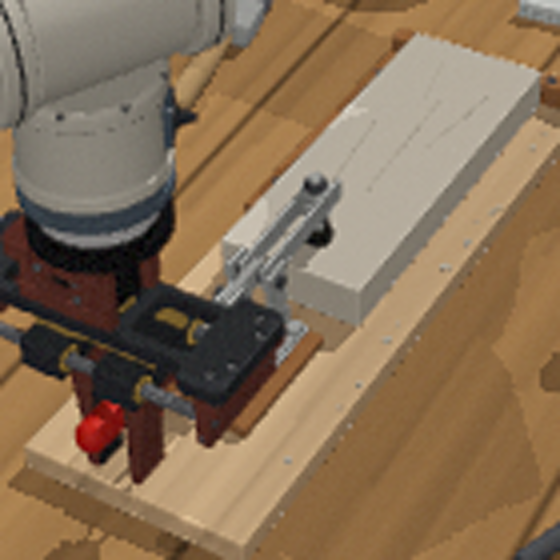

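Run:
```python
from plan import *
for n,P in (('foot',(-.031,0,.048)),('bartop end',(-.015,0,.091)),('bolttop',(-.031,0,.1)),('handle end',(-.274,0,.075)),('grip',(-.234,0,.075)),('handle end ',(-.274,0,.085)),):
    q=proj('scene',jig(*P))[0];print(n,q.round(1),'crop',((q-[235,230])*4).round(0))
```

```text
foot [314.  290.5] crop [316. 242.]
bartop end [316.9 273.6] crop [328. 174.]
bolttop [313.5 274.4] crop [314. 177.]
handle end [255.4 347. ] crop [ 82. 468.]
grip [266.3 334.9] crop [125. 420.]
handle end  [255.  343.7] crop [ 80. 455.]
```

Locked, the handle end should show at (82,468) in the crop. It shows at (97,432), so the handle is still about 10° short and the fingers have slid down it. I'll let go, rise, shut the fingers and press down from above.

>>> {"method": "arm_command", "body": {
  "moves": [
    [[0,0,0,0,0,0,60],[0,0,0,0,0,0,60],[0,0,-0.6,0,0,0,60],[0,0,-1.5,0,0,0,60],[0,0,-2.5,0,0,0,60],[0,0,-3.5,0,0,0,20],[0,0,-3.5,0,0,0,0],[0,0,-3.5,0,0,0,0]]
  ]
}}

```text
clock: 9.4
position: [0.5455, -0.2649, 0.183]
orientation: [-3.141, 0.049, 0.002]
contact_force: [0.3, -0.4, -0.8]
grip_width: 0.38
```

Run:
```python
from plan import *
rep()
cv2.imwrite('pics/s6.png',cv2.resize(arm.read_camera('scene')[230:370,235:375,::-1],None,fx=4,fy=4,interpolation=cv2.INTER_CUBIC))
for th in(1.3,1.5,1.65,1.8,1.95):
  pass
```

```text
t 9.4 pos [ 0.5455 -0.2649  0.183 ] yaw -1.79 zax [-0.001  0.001 -1.   ] F [ 0.29 -0.38 -0.76] w 33.4 err mm [ -4.1 -85.9  41.9] q [-0.47  0.44  1.7  -0.    1.   -0.44]
```

View pics/s6.png

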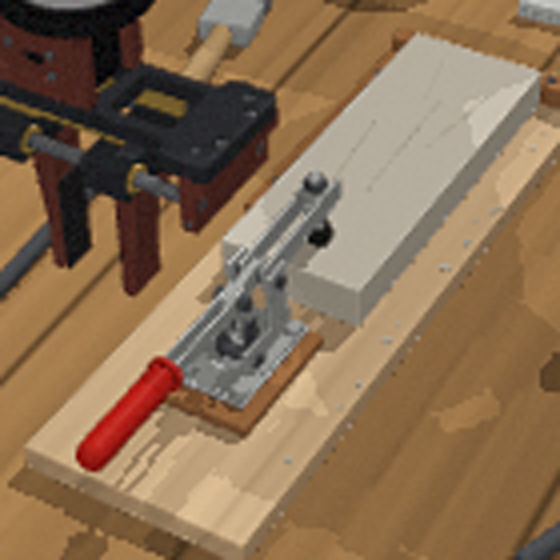

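Run:
```python
from plan import *
a=cv2.imread('pics/s6.png')
m=((a[...,2]>120)&(a[...,1]<60)&(a[...,0]<60)).astype(np.uint8)
m[:330]=0
ys,xs=np.nonzero(m);pts=np.c_[xs,ys].astype(np.float32)
print(cv2.minAreaRect(pts),xs.min(),xs.max(),ys.min(),ys.max(),pts.mean(0))
for d in(0,4,8,12,16):
    ph=np.radians(180-d)
    P=[(-.127+r*np.cos(ph),0,.075+r*np.sin(ph)) for r in(.067,.107,.147)]
    q=(proj('scene',[jig(*p) for p in P])-[235,230]+.5)*4;print(d,q.round(0).tolist(),np.degrees(np.arctan2(q[2,1]-q[0,1],q[0,0]-q[2,0])).round(1))
u,s,v=np.linalg.svd(pts-pts.mean(0),full_matrices=False);print(np.degrees(np.arctan2(v[0,1],-v[0,0])))
```

```text
((129.28762817382812, 416.3141784667969), (37.53476333618164, 137.0630340576172), 41.18592834472656) 76 182 358 470 [127.783745 414.05243 ]
0 [[169.0, 376.0], [127.0, 422.0], [84.0, 470.0]] 48.0
4 [[168.0, 369.0], [126.0, 412.0], [82.0, 456.0]] 45.3
8 [[168.0, 363.0], [126.0, 401.0], [82.0, 441.0]] 42.2
12 [[168.0, 356.0], [127.0, 390.0], [82.0, 426.0]] 38.8
16 [[169.0, 349.0], [127.0, 378.0], [83.0, 409.0]] 35.0
47.794975
```

>>> {"method": "arm_command", "body": {
  "moves": [
    [[0,0,0.6,0,0,0,0],[0,0,1.2,0,0,0,0],[0,0,1.8,0,0,0,0],[0,0,2.2,0,0,0,0],[0,0,2.35,0,0,0,0],[0,0,2.42,0,0,0,0],[0,0,2.47,0,0,0,0],[0,0,2.5,0,0,0,0]]
  ]
}}

```text
clock: 10.45
position: [0.5468, -0.2657, 0.0848]
orientation: [3.141, -0.049, 0.002]
contact_force: [-2.0, 0.3, 5.9]
grip_width: 0.005
```

Run:
```python
from plan import *
rep()
```

```text
t 10.45 pos [ 0.5468 -0.2657  0.0848] yaw -1.8 zax [ 0.001 -0.001 -1.   ] F [-2.    0.32  5.88] w 0.4 err mm [ -2.9 -86.7 -56.4] q [-0.47  0.58  1.75 -0.    0.81 -0.44]
```

>>> {"method": "arm_command", "body": {
  "moves": [
    [[0,0,0.03,0,0,0,0],[0,0,0.06,0,0,0,0],[0,0,0.06,0,0,0,0],[0,0,0.06,0,0,0,0],[0,0,-1,0,0,0,0],[0,0,-2.5,0,0,0,10],[0,0,-3.5,0,0,0,50],[0,0,-4.5,0,0,0,70]]
  ]
}}

```text
clock: 11.45
position: [0.5463, -0.2654, 0.2661]
orientation: [3.141, -0.049, 0.002]
contact_force: [0.7, 0.0, -0.2]
grip_width: 0.3
```

Run:
```python
from plan import *
rep()
cv2.imwrite('pics/s7.png',cv2.resize(arm.read_camera('scene')[230:370,235:375,::-1],None,fx=4,fy=4,interpolation=cv2.INTER_CUBIC))
a=cv2.imread('pics/s7.png')
m=((a[...,2]>120)&(a[...,1]<60)&(a[...,0]<60)).astype(np.uint8);m[:330]=0
ys,xs=np.nonzero(m);pts=np.c_[xs,ys].astype(np.float32)
u,s,v=np.linalg.svd(pts-pts.mean(0),full_matrices=False);print(np.degrees(np.arctan2(v[0,1],-v[0,0])),pts.mean(0))
cv2.imwrite('pics/t7.png',cv2.resize(arm.read_camera('top')[165:255,170:245,::-1],None,fx=6,fy=6,interpolation=cv2.INTER_CUBIC))
```

```text
t 11.45 pos [ 0.5463 -0.2654  0.2661] yaw -1.81 zax [ 0.001 -0.001 -1.   ] F [ 0.74  0.03 -0.18] w 26.4 err mm [ -3.3 -86.4 124.9] q [-0.47  0.35  1.63  0.    1.16 -0.44]
48.00933 [127.90898 414.02   ]
```

View pics/s7.png

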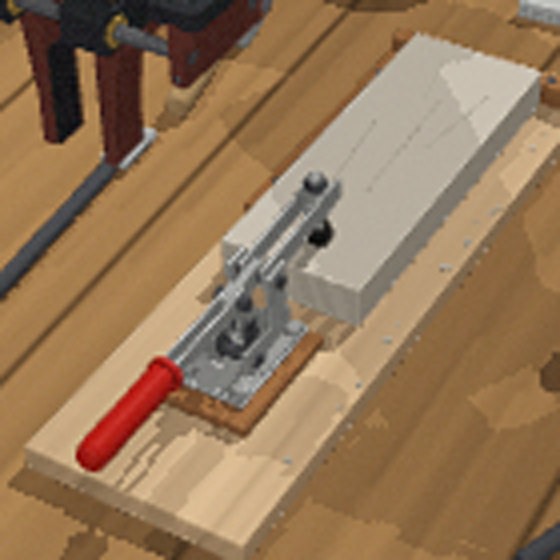

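The handle stays level and locked: its axis shows at 48.0° in the picture against 48.0° predicted, and the press met it at z = 85 mm as expected. Before taking the pad I'll check clearances to the mallet and maquette.

Run:
```python
from plan import *
for n,u,v,z in(('mallet top (top cam)',261,139,.177),('mallet head top',265,150,.05),('maq',320,158,.04),('maq head',324,143,.12)): print(n,unp('top',u,v,z).round(3))
print('mallet scene base', unp('scene',422,272,0).round(3),'handle top',unp('scene',428,218,.177).round(3),'maq base',unp('scene',404,304,0).round(3))
```

```text
mallet top (top cam) [0.748 0.19  0.177]
mallet head top [0.759 0.193 0.05 ]
maq [0.739 0.052 0.04 ]
maq head [0.754 0.041 0.12 ]
mallet scene base [ 0.756  0.19  -0.   ] handle top [0.753 0.189 0.177] maq base [0.757 0.044 0.   ]
```

View pics/t7.png

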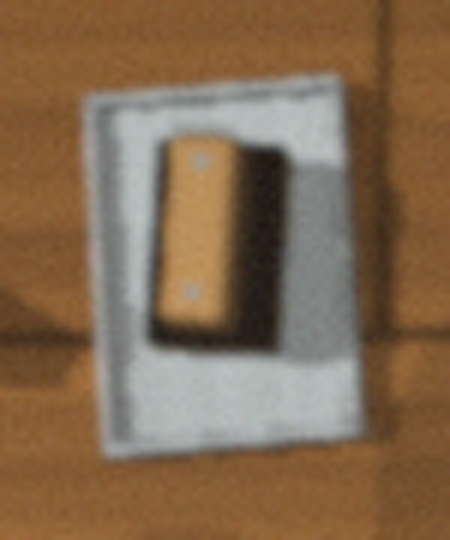

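Run:
```python
from plan import *
p0,r0=cur();y0=np.radians(-1.8);y1=np.radians(87.7)
e=np.array([.6172,.3475,.22])
T=lambda f:(p0+(e-p0)*f,y0+(y1-y0)*f,75)
plan([T(k/12) for k in range(1,9)],(p0,r0))
plan([T(k/12) for k in range(9,13)]+[(e-[0,0,.05],y1,75),(e-[0,0,.1],y1,75)])
```

```text
[[[0.1, -1.28, 0.1, 0.03, -0.06, -0.93, 75], [0.2, -2.57, 0.2, 0.04, -0.06, -1.87, 75], [0.3, -3.85, 0.3, 0.04, -0.05, -2.8, 75], [0.41, -5.13, 0.4, 0.04, -0.05, -3.73, 75], [0.51, -6.42, 0.49, 0.05, -0.05, -4.66, 75], [0.61, -7.7, 0.59, 0.05, -0.05, -5.59, 75], [0.71, -8.99, 0.69, 0.05, -0.04, -6.53, 75], [0.81, -10.27, 0.79, 0.06, -0.04, -7.46, 75]]]
[[[1.16, -0.56, 0.1, 0.0, 0.0, -0.93, 75], [2.32, -1.12, 0.21, 0.0, 0.0, -1.86, 75], [3.48, -1.68, 0.31, 0.0, 0.0, -2.8, 75], [4.64, -2.24, 0.41, 0.0, 0.0, -3.73, 75], [4.64, -2.24, 1.66, 0.0, 0.0, -3.73, 75], [4.64, -2.24, 2.91, 0.0, 0.0, -3.73, 75], [4.64, -2.24, 2.91, 0.0, 0.0, -3.73, 75], [4.64, -2.24, 2.91, 0.0, 0.0, -3.73, 75]]]
```

>>> {"method": "arm_command", "body": {
  "moves": [
    [[0.1,-1.3,0.1,0,0,-0.9,75],[0.2,-2.6,0.2,0,0,-1.9,75],[0.3,-3.85,0.3,0,0,-2.8,75],[0.4,-5.15,0.4,0,0,-3.7,75],[0.5,-6.4,0.5,0,0,-4.7,75],[0.6,-7.7,0.6,0,0,-5.6,75],[0.7,-9.0,0.7,0,0,-6.5,75],[0.8,-10.3,0.8,0,0,-7.5,75]]
  ]
}}

```text
clock: 12.55
position: [0.591, 0.147, 0.2313]
orientation: [-2.742, -1.534, 0.0]
contact_force: [0.6, -0.8, -0.2]
grip_width: 0.856
```

Run:
```python
from plan import *
rep()
p0,r0=cur();y0=np.arctan2(*r0.as_matrix()[[1,0],0]);y1=np.radians(87.7)
e=np.array([.6172,.3475,.22])
plan([(p0+(e-p0)*f,y0+(y1-y0)*f,75) for f in(.25,.5,.75,1)]+[(e-[0,0,.04],y1,75),(e-[0,0,.09],y1,75),(e-[0,0,.11],y1,75)],(p0,r0))
```

```text
t 12.55 pos [0.591  0.147  0.2313] yaw 58.45 zax [-0. -0. -1.] F [ 0.58 -0.78 -0.24] w 75.3 err mm [ -26.1 -200.6  111.1] q [ 0.22  0.39  1.66 -0.    1.09 -0.8 ]
[[[1.15, -0.52, 0.07, 0.0, 0.0, -0.91, 75], [2.31, -1.03, 0.14, 0.0, 0.0, -1.83, 75], [3.46, -1.55, 0.21, 0.0, 0.0, -2.74, 75], [4.61, -2.06, 0.28, 0.0, 0.0, -3.66, 75], [4.61, -2.06, 1.28, 0.0, 0.0, -3.66, 75], [4.61, -2.06, 2.53, 0.0, 0.0, -3.66, 75], [4.61, -2.06, 3.03, 0.0, 0.0, -3.66, 75], [4.61, -2.06, 3.03, 0.0, 0.0, -3.66, 75]]]
```

>>> {"method": "arm_command", "body": {
  "moves": [
    [[1.15,-0.5,0.1,0,0,-0.9,75],[2.3,-1.0,0.15,0,0,-1.85,75],[3.45,-1.55,0.2,0,0,-2.75,75],[4.6,-2.05,0.3,0,0,-3.65,75],[4.6,-2.05,1.3,0,0,-3.65,75],[4.6,-2.05,2.5,0,0,-3.65,75],[4.6,-2.05,3.0,0,0,-3.65,75],[4.6,-2.05,3.0,0,0,-3.65,75]]
  ]
}}

```text
clock: 13.55
position: [0.6177, 0.3444, 0.1103]
orientation: [-2.271, -2.17, 0.005]
contact_force: [-0.6, 0.7, 0.1]
grip_width: 0.855
```

Run:
```python
from plan import *
rep()
y1=np.radians(87.7);e=np.array([.6172,.3475,.031])
plan([(e,y1,75)],cur())
cv2.imwrite('pics/s8.png',cv2.resize(arm.read_camera('scene')[160:270,330:470,::-1],None,fx=4.5,fy=4.5,interpolation=cv2.INTER_CUBIC))
```

```text
t 13.55 pos [0.6177 0.3444 0.1103] yaw 87.38 zax [-0.003 -0.001 -1.   ] F [-0.58  0.69  0.13] w 75.3 err mm [ 0.5 -2.9  0.3] q [ 0.49  0.67  1.49 -0.    0.98 -1.03]
[[[0.08, -0.01, 1.98, -0.02, 0.01, -0.04, 75], [0.08, -0.01, 1.98, -0.02, 0.01, -0.04, 75], [0.08, -0.01, 1.98, -0.02, 0.01, -0.04, 75], [0.08, -0.01, 1.98, -0.02, 0.01, -0.04, 75], [0.08, -0.01, 1.98, -0.02, 0.01, -0.04, 75], [0.08, -0.01, 1.98, -0.02, 0.01, -0.04, 75], [0.08, -0.01, 1.98, -0.02, 0.01, -0.04, 75], [0.08, -0.01, 1.98, -0.02, 0.01, -0.04, 75]]]
```

View pics/s8.png

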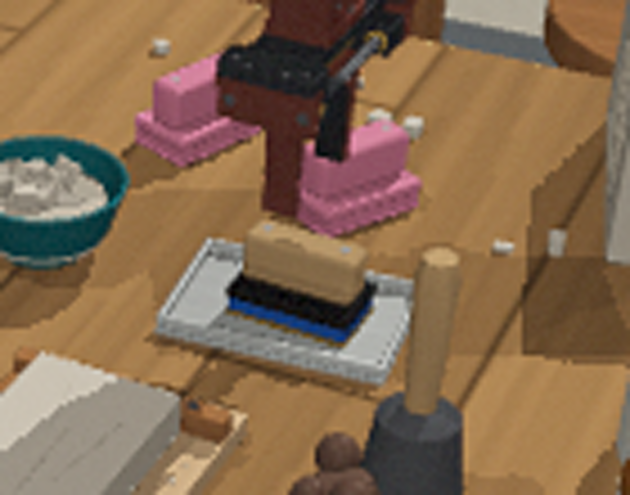

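The fingers hang over the tray, and the wooden grip at (305,255) lies between their lines. Going down and closing.

>>> {"method": "arm_command", "body": {
  "moves": [
    [[0.08,0,0.6,0,0,0,75],[0.08,0,1.2,0,0,0,75],[0.08,0,1.6,0,0,0,75],[0.08,0,1.85,0,0,0,75],[0.08,0,1.92,0,0,0,75],[0.08,0,1.92,0,0,0,20],[0.08,0,1.92,0,0,0,20],[0.08,0,1.92,0,0,0,20]]
  ],
  "squeeze": 30
}}

```text
clock: 14.6
position: [0.6191, 0.3483, 0.0357]
orientation: [2.271, 2.17, 0.002]
contact_force: [-0.3, -0.4, -0.3]
grip_width: 0.552
```

Run:
```python
from plan import *
rep()
```

```text
t 14.6 pos [0.6191 0.3483 0.0357] yaw 87.39 zax [ 0.001  0.    -1.   ] F [-0.27 -0.36 -0.35] w 48.6 err mm [1.8 0.8 4.6] q [ 0.5   0.77  1.51 -0.    0.87 -1.03]
```

>>> {"method": "arm_command", "body": {
  "moves": [
    [[0,0,0.05,0,0,0,40],[0,0,0.05,0,0,0,20],[0,0,0.05,0,0,0,20],[0,0,0.05,0,0,0,20],[0,0,0.05,0,0,0,20],[0,0,0.05,0,0,0,20],[0,0,0.05,0,0,0,20],[0,0,0.05,0,0,0,20]]
  ],
  "squeeze": 30
}}

```text
clock: 15.6
position: [0.6187, 0.3481, 0.0331]
orientation: [-2.271, -2.17, 0.0]
contact_force: [-0.6, 0.5, -0.7]
grip_width: 0.343
```

Run:
```python
from plan import *
rep()
```

```text
t 15.6 pos [0.6187 0.3481 0.0331] yaw 87.39 zax [-0.  0. -1.] F [-0.56  0.48 -0.74] w 30.2 err mm [1.4 0.7 1.9] q [ 0.5   0.77  1.51  0.    0.86 -1.03]
```

The pad is gripped (30.2 mm wide). Lifting and carrying it to a point above the start of the stroke.

Run:
```python
from plan import *
p0,r0=cur();y0=np.radians(87.39);y1=J[2]-np.pi/2
u=p0+[0,0,.13]
s=jig(.050,.003,.14);print(s)
T=lambda f:(u+(s-u)*f,y0+(y1-y0)*f,20)
plan([(p0+[0,0,h],y0,20) for h in(.03,.08,.13)]+[T(k/11) for k in range(1,6)],(p0,r0))
plan([T(k/11) for k in range(6,12)])
```

```text
[0.55352626 0.01807372 0.14      ]
[[[0.0, 0.0, -0.75, 0.0, 0.0, 0.0, 20], [0.0, 0.0, -2.0, 0.0, 0.0, 0.0, 20], [0.0, 0.0, -3.25, 0.0, 0.0, 0.0, 20], [-0.76, -0.11, -3.2, 0.0, 0.0, 1.02, 20], [-1.51, -0.23, -3.15, 0.0, 0.0, 2.03, 20], [-2.27, -0.34, -3.09, 0.0, 0.0, 3.05, 20], [-3.02, -0.46, -3.04, 0.0, 0.0, 4.06, 20], [-3.78, -0.57, -2.99, 0.0, 0.0, 5.08, 20]]]
[[[-0.65, 0.41, 0.05, 0.0, 0.0, 1.01, 20], [-1.3, 0.81, 0.11, 0.0, 0.0, 2.03, 20], [-1.94, 1.22, 0.16, 0.0, 0.0, 3.04, 20], [-2.59, 1.63, 0.21, 0.0, 0.0, 4.06, 20], [-3.24, 2.03, 0.26, 0.0, 0.0, 5.08, 20], [-3.89, 2.44, 0.32, 0.0, 0.0, 6.09, 20], [-3.89, 2.44, 0.32, 0.0, 0.0, 6.09, 20], [-3.89, 2.44, 0.32, 0.0, 0.0, 6.09, 20]]]
```

>>> {"method": "arm_command", "body": {
  "moves": [
    [[0,0,-0.7,0,0,0,20],[0,0,-2.0,0,0,0,20],[0,0,-3.2,0,0,0,20],[-0.75,-0.1,-3.2,0,0,1.0,20],[-1.5,-0.25,-3.15,0,0,2.0,20],[-2.3,-0.35,-3.1,0,0,3.05,20],[-3.0,-0.45,-3.05,0,0,4.05,20],[-3.8,-0.55,-3.0,0,0,5.1,20]]
  ]
}}

```text
clock: 16.6
position: [0.5893, 0.1962, 0.1528]
orientation: [2.888, 1.236, -0.001]
contact_force: [-0.3, 0.9, -2.1]
grip_width: 0.342
```

Run:
```python
from plan import *
rep()
p0,r0=cur();y0=np.arctan2(*r0.as_matrix()[[1,0],0]);y1=J[2]-np.pi/2
s=jig(.050,.003,.12)
plan([(p0+(s-p0)*k/6,y0+(y1-y0)*k/6,20) for k in range(1,7)],(p0,r0))
```

```text
t 16.6 pos [0.5893 0.1962 0.1528] yaw 46.34 zax [-0. -0. -1.] F [-0.29  0.92 -2.07] w 30.1 err mm [ 35.8 178.2  12.9] q [ 0.3   0.5   1.69 -0.    0.95 -0.51]
[[[-0.64, 0.4, 0.14, 0.0, 0.0, 1.01, 20], [-1.28, 0.81, 0.27, 0.0, 0.0, 2.01, 20], [-1.92, 1.21, 0.41, 0.0, 0.0, 3.02, 20], [-2.56, 1.62, 0.55, 0.0, 0.0, 4.03, 20], [-3.2, 2.02, 0.69, 0.0, 0.0, 5.03, 20], [-3.84, 2.43, 0.82, 0.0, 0.0, 6.04, 20], [-3.84, 2.43, 0.82, 0.0, 0.0, 6.04, 20], [-3.84, 2.43, 0.82, 0.0, 0.0, 6.04, 20]]]
```

>>> {"method": "arm_command", "body": {
  "moves": [
    [[-0.65,0.4,0.15,0,0,1.0,20],[-1.3,0.8,0.3,0,0,2.0,20],[-1.9,1.2,0.4,0,0,3.0,20],[-2.55,1.6,0.55,0,0,4.0,20],[-3.2,2.0,0.7,0,0,5.0,20],[-3.85,2.4,0.8,0,0,6.05,20],[-3.85,2.4,0.8,0,0,6.05,20],[-3.85,2.4,0.8,0,0,6.05,20]]
  ]
}}

```text
clock: 17.6
position: [0.554, 0.0197, 0.1212]
orientation: [-3.141, 0.047, -0.0]
contact_force: [0.1, 0.8, -1.3]
grip_width: 0.342
```

Run:
```python
from plan import *
rep()
p,r=cur()
c,s=np.cos(J[2]),np.sin(J[2]);d=p[:2]-J[:2];print('jig',(d[0]*c+d[1]*s).round(4),(-d[0]*s+d[1]*c).round(4))
cv2.imwrite('pics/s9.png',cv2.resize(arm.read_camera('scene')[190:340,260:440,::-1],None,fx=4,fy=4,interpolation=cv2.INTER_CUBIC))
```

```text
t 17.6 pos [0.554  0.0197 0.1212] yaw -1.72 zax [ 0.  0. -1.] F [ 0.07  0.76 -1.28] w 30.1 err mm [0.4 1.8 1.1] q [0.01 0.46 1.86 0.   0.82 0.04]
jig 0.0516 0.0026
```

View pics/s9.png

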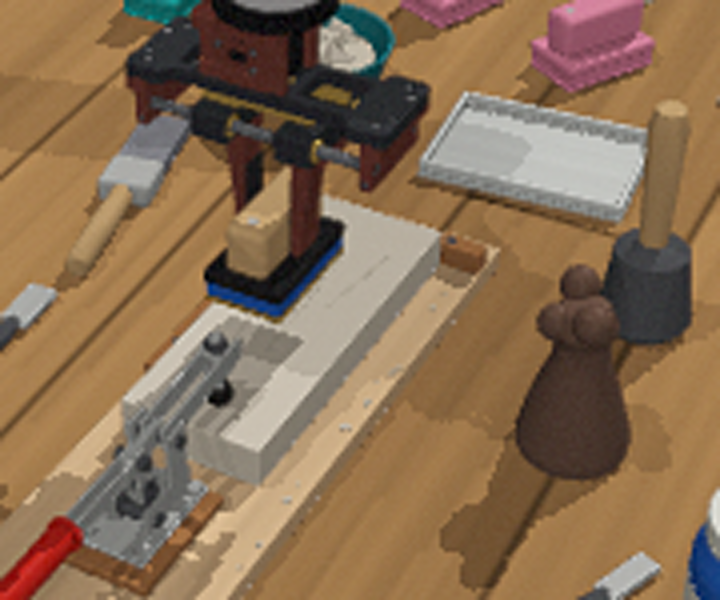

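The pad is held level above the slab with its sole ahead of the clamp foot (220,390). Lowering until it touches.

>>> {"method": "arm_command", "body": {
  "moves": [
    [[0,0.1,0.5,0,0,0,20],[0,0.1,0.9,0,0,0,20],[0,0.1,1.05,0,0,0,20],[0,0.1,1.12,0,0,0,20],[0,0.1,1.15,0,0,0,20],[0,0.1,1.18,0,0,0,20],[0,0.1,1.18,0,0,0,20],[0,0.1,1.18,0,0,0,20]]
  ]
}}

```text
clock: 18.65
position: [0.5537, 0.0156, 0.0743]
orientation: [-3.141, 0.05, -0.001]
contact_force: [-2.4, 3.6, 4.5]
grip_width: 0.337
```

Run:
```python
from plan import *
rep()
```

```text
t 18.65 pos [0.5537 0.0156 0.0743] yaw -1.81 zax [ 0.  0. -1.] F [-2.37  3.59  4.54] w 29.7 err mm [  0.2  -2.3 -45.8] q [0.01 0.54 1.87 0.   0.73 0.04]
```

Contact is about 6 N (4.5 N plus the pad's 1.9 N weight). I'll press 2 mm more and start the stroke.

>>> {"method": "arm_command", "body": {
  "moves": [
    [[0,0,0.02,0,0,0,20],[0,0,0.04,0,0,0,20],[0,0,0.05,0,0,0,20],[0,-0.1,0.05,0,0,0,20],[0,-0.2,0.05,0,0,0,20],[0,-0.3,0.05,0,0,0,20],[0,-0.4,0.05,0,0,0,20],[0,-0.5,0.05,0,0,0,20]]
  ]
}}

```text
clock: 19.65
position: [0.5561, 0.0343, 0.0729]
orientation: [3.14, -0.049, 0.006]
contact_force: [0.3, -5.5, 6.5]
grip_width: 0.337
```

```bash
cat > st.py <<'E'
from plan import *
rep()
p,r=cur()
c,s=np.cos(J[2]),np.sin(J[2]);d=p[:2]-J[:2];print('slab x',(d[0]*c+d[1]*s-.069).round(4),'y',(-d[0]*s+d[1]*c-.003).round(4))
E
python3 st.py
```

```text
t 19.65 pos [0.5561 0.0343 0.0729] yaw -1.77 zax [ 0.004 -0.002 -1.   ] F [ 0.26 -5.53  6.45] w 29.7 err mm [  2.5  16.4 -47.2] q [ 0.04  0.54  1.87 -0.    0.73  0.07]
slab x -0.0027 y -0.002
```

>>> {"method": "arm_command", "body": {
  "moves": [
    [[0,-0.12,0.01,0,0,0,20],[0,-0.24,0.02,0,0,0,20],[0,-0.36,0.02,0,0,0,20],[0,-0.48,0.02,0,0,0,20],[0,-0.6,0.02,0,0,0,20],[0,-0.72,0.02,0,0,0,20],[0,-0.84,0.02,0,0,0,20],[0,-0.96,0.02,0,0,0,20]]
  ]
}}

```text
clock: 20.65
position: [0.5574, 0.0727, 0.0722]
orientation: [3.14, -0.048, 0.006]
contact_force: [0.2, -6.4, 8.7]
grip_width: 0.339
```

```bash
python3 st.py
```

```text
t 20.65 pos [0.5574 0.0727 0.0722] yaw -1.77 zax [ 0.004 -0.002 -1.   ] F [ 0.21 -6.41  8.72] w 29.8 err mm [  3.8  54.7 -47.9] q [ 0.11  0.55  1.86 -0.    0.73  0.14]
slab x 0.0357 y -0.002
```

Contact is steady at about 10 N. Finishing the stroke with another 43 mm.

>>> {"method": "arm_command", "body": {
  "moves": [
    [[0,-0.12,0,0,0,0,20],[0,-0.24,0,0,0,0,20],[0,-0.4,0,0,0,0,20],[0,-0.55,0,0,0,0,20],[0,-0.7,0,0,0,0,20],[0,-0.85,0,0,0,0,20],[0,-1.0,0,0,0,0,20],[0,-1.1,0,0,0,0,20]]
  ]
}}

```text
clock: 21.65
position: [0.5587, 0.1168, 0.0722]
orientation: [3.14, -0.048, 0.006]
contact_force: [0.1, -7.0, 9.5]
grip_width: 0.343
```

```bash
python3 st.py
```

```text
t 21.65 pos [0.5587 0.1168 0.0722] yaw -1.76 zax [ 0.004 -0.001 -1.   ] F [ 0.1  -6.97  9.54] w 30.2 err mm [  5.1  98.9 -47.9] q [ 0.19  0.56  1.84 -0.    0.74  0.22]
slab x 0.0798 y -0.0017
```

>>> {"method": "arm_command", "body": {
  "moves": [
    [[0,-0.02,0,0,0,0,20],[0,-0.05,0,0,0,0,20],[0,-0.05,0,0,0,0,20],[0,-0.05,0,0,0,0,20],[0,-0.05,0,0,0,0,20],[0,-0.05,0,0,0,0,20],[0,-0.05,0,0,0,0,20],[0,-0.05,0,0,0,0,20]]
  ]
}}

```text
clock: 22.65
position: [0.5587, 0.1187, 0.0722]
orientation: [3.14, -0.049, 0.006]
contact_force: [0.3, -4.8, 8.7]
grip_width: 0.34
```

```bash
python3 st.py
python3 - <<'E'
from plan import *
a=cv2.resize(arm.read_camera('scene')[190:340,260:440,::-1],None,fx=4,fy=4,interpolation=cv2.INTER_CUBIC)
# expected plate top outline with centre at slab x .08
x,y=.069+.08,.003
q=(proj('scene',[jig(x+i*.045,y+j*.028,.048+.0205) for i,j in((1,1),(1,-1),(-1,-1),(-1,1))])-[260,190]+.5)*4
cv2.polylines(a,[np.int32(q)],True,(0,255,0),1)
cv2.imwrite('pics/s10.png',a)
E
```

```text
t 22.65 pos [0.5587 0.1187 0.0722] yaw -1.77 zax [ 0.004 -0.001 -1.   ] F [ 0.35 -4.84  8.69] w 29.9 err mm [  5.1 100.8 -47.9] q [ 0.19  0.56  1.84 -0.    0.74  0.22]
slab x 0.0817 y -0.0017
```

View pics/s10.png

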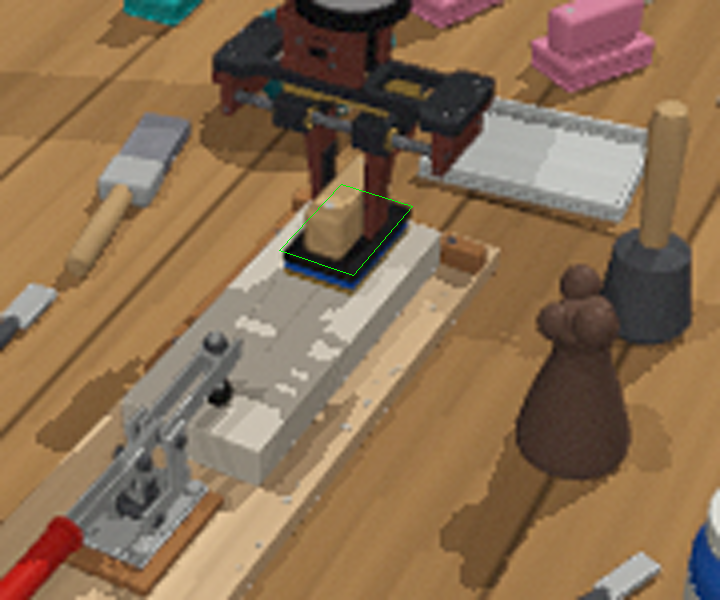

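The black plate matches the outline drawn for slab x = 80 mm, and the slab, clamp and stop look unmoved. I'll lift and carry the pad back to the tray.

Run:
```python
from plan import *
p0,r0=cur();y0=np.arctan2(*r0.as_matrix()[[1,0],0]);y1=np.radians(87.4)
u=p0+[0,0,.09];e=np.array([.617,.3475,.12])
T=lambda f:(u+(e-u)*f,y0+(y1-y0)*f,20)
plan([(p0+[0,0,h],y0,20) for h in(.02,.06,.09)]+[T(k/10) for k in range(1,6)],(p0,r0))
```

```text
[[[0.0, 0.0, -0.5, 0.01, -0.03, 0.0, 20], [0.01, 0.0, -1.5, 0.01, -0.03, 0.0, 20], [0.01, 0.0, -2.25, 0.01, -0.03, 0.0, 20], [0.14, -0.57, -2.14, 0.01, -0.03, -1.11, 20], [0.26, -1.15, -2.04, 0.01, -0.02, -2.23, 20], [0.39, -1.73, -1.93, 0.01, -0.02, -3.34, 20], [0.52, -2.3, -1.83, 0.02, -0.02, -4.46, 20], [0.65, -2.88, -1.72, 0.02, -0.02, -5.57, 20]]]
```

>>> {"method": "arm_command", "body": {
  "moves": [
    [[0,0,-0.5,0,0,0,20],[0,0,-1.5,0,0,0,20],[0,0,-2.3,0,0,0,20],[0.15,-0.55,-2.2,0,0,-1.1,20],[0.25,-1.15,-2.1,0,0,-2.2,20],[0.4,-1.7,-2.0,0,0,-3.3,20],[0.5,-2.3,-1.9,0,0,-4.4,20],[0.65,-2.9,-1.8,0,0,-5.5,20]]
  ]
}}

```text
clock: 23.7
position: [0.5871, 0.2353, 0.1425]
orientation: [2.927, 1.138, 0.001]
contact_force: [0.1, 0.5, -1.9]
grip_width: 0.344
```

Run:
```python
from plan import *
rep()
p0,r0=cur();y0=np.arctan2(*r0.as_matrix()[[1,0],0]);y1=np.radians(87.4)
e=np.array([.617,.3475,.10])
plan([(p0+(e-p0)*f/6,y0+(y1-y0)*f/6,20) for f in range(1,7)],(p0,r0))
```

```text
t 23.7 pos [0.5871 0.2353 0.1425] yaw 42.48 zax [ 0.001 -0.    -1.   ] F [ 0.08  0.52 -1.86] w 30.3 err mm [-1.   2.1  1.5] q [ 0.36  0.53  1.67 -0.    0.95 -0.38]
[[[0.41, -0.26, 0.18, 0.01, 0.0, -0.94, 20], [0.82, -0.52, 0.35, 0.01, 0.0, -1.87, 20], [1.22, -0.78, 0.53, 0.01, 0.0, -2.81, 20], [1.63, -1.04, 0.71, 0.01, 0.0, -3.74, 20], [2.04, -1.3, 0.88, 0.01, 0.0, -4.68, 20], [2.45, -1.56, 1.06, 0.01, 0.0, -5.61, 20], [2.45, -1.56, 1.06, 0.01, 0.0, -5.61, 20], [2.45, -1.56, 1.06, 0.01, 0.0, -5.61, 20]]]
```

>>> {"method": "arm_command", "body": {
  "moves": [
    [[0.4,-0.25,0.2,0,0,-0.95,20],[0.8,-0.5,0.35,0,0,-1.9,20],[1.2,-0.8,0.55,0,0,-2.8,20],[1.65,-1.05,0.7,0,0,-3.75,20],[2.05,-1.3,0.9,0,0,-4.7,20],[2.45,-1.55,1.05,0,0,-5.6,20],[2.45,-1.55,1.05,0,0,-5.6,20],[2.45,-1.55,1.05,0,0,-5.6,20]]
  ]
}}

```text
clock: 24.7
position: [0.6174, 0.3459, 0.1008]
orientation: [2.281, 2.159, -0.001]
contact_force: [-0.1, 0.4, -1.6]
grip_width: 0.342
```

Run:
```python
from plan import *
rep()
cv2.imwrite('pics/s11.png',cv2.resize(arm.read_camera('scene')[160:270,330:470,::-1],None,fx=4.5,fy=4.5,interpolation=cv2.INTER_CUBIC))
```

```text
t 24.7 pos [0.6174 0.3459 0.1008] yaw 86.85 zax [-0.    -0.001 -1.   ] F [-0.09  0.41 -1.64] w 30.1 err mm [ 0.2 -1.5  0.7] q [ 0.49  0.68  1.5  -0.    0.96 -1.02]
```

View pics/s11.png

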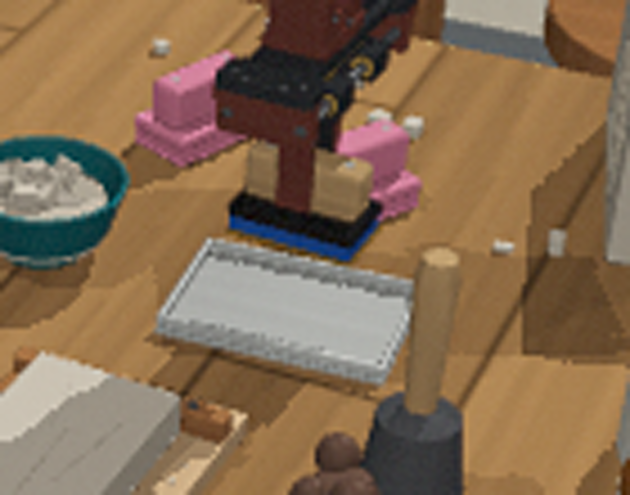

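The pad hangs level over the middle of the tray. Lowering it to the tray floor.

>>> {"method": "arm_command", "body": {
  "moves": [
    [[0,0,0.4,0,0,0,20],[0,0,0.9,0,0,0,20],[0,0,1.3,0,0,0,20],[0,0,1.5,0,0,0,20],[0,0,1.6,0,0,0,20],[0,0,1.67,0,0,0,20],[0,0,1.7,0,0,0,20],[0,0,1.7,0,0,0,20]]
  ]
}}

```text
clock: 25.75
position: [0.6177, 0.3468, 0.0335]
orientation: [2.279, 2.162, 0.001]
contact_force: [0.0, -0.5, -0.3]
grip_width: 0.342
```

```bash
python3 st.py
```

```text
t 25.75 pos [0.6177 0.3468 0.0335] yaw 87.0 zax [ 0.001  0.    -1.   ] F [ 0.02 -0.48 -0.32] w 30.1 err mm [  0.5  -0.6 -66.5] q [ 0.49  0.77  1.51  0.    0.86 -1.02]
slab x 0.3118 y -0.0528
```

Just touching (~1.5 N). I'll let go, then rise straight up.

>>> {"method": "arm_command", "body": {
  "moves": [
    [[0,0,0.0,0,0,0,40],[0,0,0,0,0,0,60],[0,0,0,0,0,0,75],[0,0,0,0,0,0,75],[0,0,0,0,0,0,75],[0,0,-0.6,0,0,0,75],[0,0,-1.5,0,0,0,75],[0,0,-2.5,0,0,0,75]]
  ]
}}

```text
clock: 26.75
position: [0.6176, 0.3467, 0.1355]
orientation: [2.279, 2.162, 0.001]
contact_force: [0.3, 0.2, 0.2]
grip_width: 0.853
```

>>> {"method": "arm_command", "body": {
  "moves": [
    [[0,0,-1,0,0,0,75],[-0.7,0,-2,0,0,0,75],[-1.5,-1,-2.5,0,0,0,75],[-1.5,-2,-2.5,0,0,0,75],[-1.5,-3,-2.5,0,0,0,75],[-1.5,-4,-2.5,0,0,0,75],[-1.5,-4,-2.5,0,0,0,75],[-1.5,-4,-2.5,0,0,0,75]]
  ]
}}

```text
clock: 27.75
position: [0.4556, 0.2956, 0.2346]
orientation: [2.278, 2.162, 0.004]
contact_force: [1.2, 0.9, -0.1]
grip_width: 0.853
```

Run:
```python
from plan import *
rep()
cv2.imwrite('pics/s12.png',arm.read_camera('scene')[...,::-1])
cv2.imwrite('pics/t12.png',arm.read_camera('top')[...,::-1])
```

```text
t 27.75 pos [0.4556 0.2956 0.2346] yaw 87.01 zax [ 0.003  0.001 -1.   ] F [ 1.23  0.89 -0.13] w 75.1 err mm [-161.6  -51.9  134.6] q [ 0.55  0.29  1.8  -0.    1.05 -0.96]
```

View pics/s12.png

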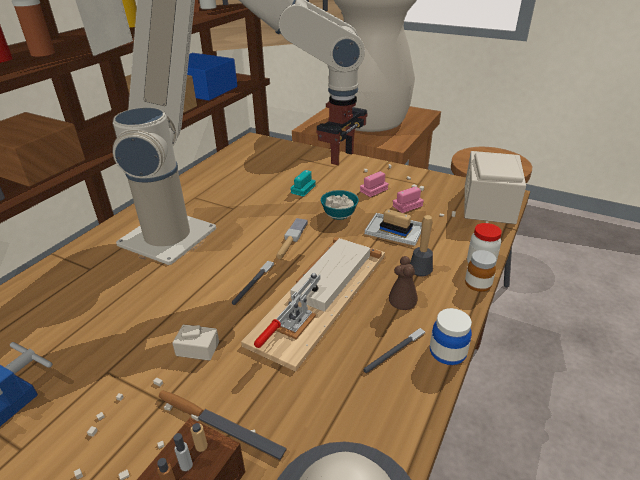

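View pics/t12.png

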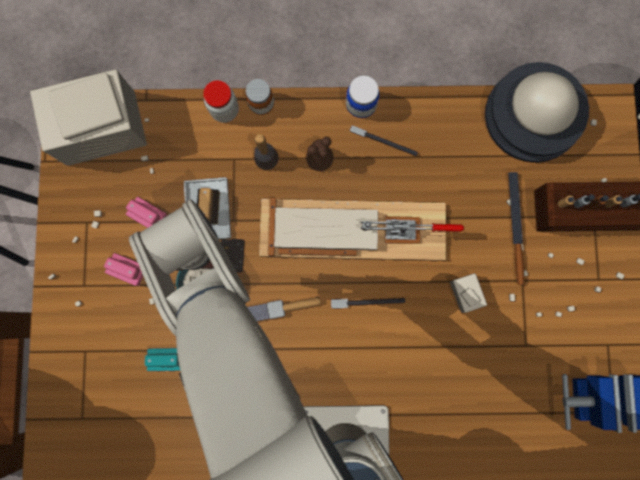

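Both pictures show the job done. The pad lies flat in its tray (scene (397,220)), the red handle is level and locked (267,333), the slab is against the stop, and nothing else has moved. Handing in.

Run:
```python
from station import arm
print(arm.finish_job())
```

```text
the job is handed in; nothing more can be done
None
```

The job is finished and handed in at about 28 s. The clamp is locked on the slab, the stroke is done and the pad is back flat in its tray. No verdict was reported.

- **Clamp:** I swung the red handle over by gripping it. The fingers slid down the handle near the end, and it first looked about 10° short of locked. With the gripper out of the way the handle showed level, at 48° in the picture against 48° predicted for locked. A light press with shut fingers met it at z = 85 mm, where it should be when locked. I could not measure the clamp foot's force on the slab directly.
- **Stroke:** The pad went from about x = -20 mm to +80 mm in the slab's frame, about 2 mm off the centre line. Contact force was 6 to 11 N at the readings between moves, counting the pad's weight. A picture at the end of the stroke put the pad at about +80 mm.
- **Finish:** The pad was set down with about 1.5 N and released, and the arm moved clear. The last pictures show the pad flat, the handle level, the slab against the stop, and the other things where they were. I judged the slab's final place and the bystanders by eye, and did not measure them again.

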